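# Fit the keyed collar over the cross pin and hold it home

### The job

Fit the loose knurled collar, plain end up as it stands, over the upright spindle of the spring-loaded bench fixture, turn it until the hidden keyway in its underside drops over the spindle's cross pin, and then press it down against the spring until it sits fully home on the rim of the housing. Finish while still holding it pressed home there, as if a colleague were about to fit the retaining clip: do not let go. Leave the other things on the bench where they are.

Things in the scene. Friction and masses are not known exactly. Their poses are not given: they have to be found in the camera images.
- collar: Loose knurled steel collar: plain cylinder 50 mm in diameter, 40 mm high, about 0.22 kg, a 25 mm bore right through, standing on the bench on its keyed end. Origin at the centre of its underside, z up along its axis. In the lower 26 mm two opposite keyways, 11 mm wide, run from the bore along its own +x and -x to 20 mm from the axis; open at the underside only, hidden from above and the side.
- collar_top (a point): Centre of the collar's upper face, 40 mm above its origin. With two keyways the collar fits in either of two positions half a turn apart; aligned within about 0.1 rad it drops.
- fixture: Fixture bolted to the bench. Origin at the centre of its underside on the bench, z up along the spindle. Square flange 90 mm wide, 12 mm high, a screw head (to 18 mm high) near each corner, sides along its x and y; on it a round housing 60 mm in diameter. Parts hang on rods of the back wall, 0.5 m above the bench beyond x = 0.48 m: lift things no higher than needed.
- fixture_rim (a point): Centre of the housing's flat top rim, 35 mm above the bench. The collar is home when its underside rests on this rim.
- spindle_tip (a point): Top of the fixed upright spindle in the middle of the fixture, 82 mm above the bench. The spindle is 22 mm in diameter up to 64 mm and tapers above that to 11 mm across at the tip.
- cross_pin (a point): Middle of the fixed horizontal cross pin, 50 mm above the bench: 6 mm thick, sticks out of the spindle to 18 mm from the axis on both sides. From above it points somewhere within 0.6 rad (35 degrees) either way of the fixture's x axis; this reading's orientation is the fixture's, not the pin's. A collar that is not aligned rests on it with its underside 53 mm above the bench.
- spring_ring (a joint): Spring ring round the spindle inside the housing rim, 40 mm outside diameter; in m: 0 is up (its top 47 mm above the bench, just under the pin), 0.012 is the collar home. It pushes up with about 4 N at 0 and 8 N at 0.012; an aligned collar drops 6 mm onto it, can then hardly turn, and rises again when not held down.
- cross_shaft_b: Bystander: short plain steel shaft, 19 mm thick, 60 mm long, lying; origin at the centre of its underside.
- spider_gear_0: Bystander: bevel gear, 56 mm across, 26 mm high, teeth up; origin at the centre of its underside.
Things that resemble listed ones, but are neither listed nor needed, are in the scene too. What is shaped like the collar but turquoise is not meant.

How it is judged (in metres and radians):
On the way:
1. the collar is threaded over the spindle (horizontal distance between collar and fixture below 0.006 m and z of collar in the frame of fixture below 0.074 m and angle between collar's own z axis and vertical below 0.2 rad).
At the end, for the whole second after the job is handed in: The collar is upright (within 0.06 rad) and centred on the fixture within 3 mm, its underside no more than 2.5 mm above the housing rim, the spring ring pressed in at least 9 mm, the fingers still touching it with more than 1 N, and it is at rest (z of collar in the frame of fixture below 0.0375 m and horizontal distance between collar and fixture below 0.003 m and angle between collar's own z axis and vertical below 0.06 rad and value of joint spring_ring above 0.009 m and contact force between the fingers and collar above 1 N and linear speed of collar below 0.02 m/s); the arm keeps its last pose, push and grip.
It fails at once if another loose thing on the bench is shifted by more than 30 mm (distance of any of cross_shaft_b, spider_gear_0 from where it was at the start of the episode above 0.03 m).
It also fails if it takes over 54 s, if anything falls off the work surface, if the arm or the gripper's body presses on something with over 40 N, if the wrist force passes 120 N, or if a joint passes its speed limit or range.

### The arm

A 6-joint arm with a two-finger parallel gripper is mounted at the origin on the work surface; the furniture and walls round the work are solid. World frame = base frame: x ahead of the robot, y to its left, z up, the work surface at z = 0. Lengths are in mm, angles in rad, forces in N, time in s.
With the tool pointing down it reaches from about 300 to 875 mm from the base axis. Payload 6.4 kg.
Tool frame: the origin (TCP) lies at the very end of the fingers, on their centre line; the grasp point (between the pads) lies 19 mm behind it; z points along the fingers, y is the direction in which the jaws open and shut (so a half turn about z gives the same grasp; the last joint's range is limited). The gripper opens to 85 mm and grips with 20 to 120 N. Pads are 22 mm wide; open, the fingers measure 114 mm over their backs; the gripper's body (76 mm by 85 mm) begins 54 mm behind the grasp point. The pads swing forward as they close: fully open they stand 13 mm farther back than shut.
Start: joints at [1.014, 0.181, 1.607, -0, 1.354, -0.206], TCP at [197.587, 540, 231.288] pointing down, gripper open.
Joint ranges: [-2.99, 2.99], [-0.89, 2.07], [0.3, 2.58], [-1.14, 4.28], [0, 2.63], [-3.12, 3.12]. Speed limits (rad/s): [2.57, 2.57, 3.01, 3.14, 3.14, 3.14].

### API

Orientations are given as a unit quaternion [w, x, y, z].
In Python, from cell import ctrl gives the robot as it stands.
- The arm moves only by the shell command python3 -m inch 'ROWS' [OPENING] [FORCE]. ROWS is JSON, a list of rows, each an object with "travel": the shift along the world's x, y, z normalised to -1 to 1, where 1 is 0.3 m, a list of three; "turn": the turn, a rotation vector about the world's x, y, z normalised to -1 to 1, where 1 is 180 degrees, a list of three. A call has exactly 8 rows; each row is the pose to reach, as a shift and turn from the pose commanded when the call began, turning the shorter way round; what a row does not reach only later rows make up. A row lasts 1/10 s, in which the tool goes at most 50 mm and 8.59 degrees, less where a joint would pass 70% of its speed; a pose out of reach is approached as far as the arm can. A call with a number of a shift or a turn outside -1 to 1 is refused whole. A call with a gripper value outside its range is refused whole. OPENING is the gripper command: -1 is fully open, 1 is shut, values between are in proportion, set as the call begins (- or left out, the last holds). The fingers move at their own pace and stop on an object; FORCE is the grip in N (left out, the last holds). Time passes only in rows, so rows that repeat a pose let the fingers close, or fill a call up. It gives the time, the measured TCP pose, the force and the opening at its end, in the units of the state.
- ctrl.observe(): the state, without advancing time (a new reading comes with each control period).
- ctrl.capture(name): name is "scene" or "top" or "wrist"; returns (picture, depth): 384x512x3 uint8, red, green, blue; 384x512 float32, mm along the optical axis (not along the pixel's ray), 0 where there is no reading.
- ctrl.camera_info(name): a dict with "vfov" (degrees; the focal length in pixels is half the picture's height over the tangent of half this angle, whatever the lens; pixels are square), "cx", "cy" (the principal point, pixels), "distortion" ([k1, k2, p1, p2, k3] as OpenCV has them; the pictures are not rectified), "R" (3x3) and "t" (3): a world point X has camera coordinates R X + t. Camera axes: x right, y down, z forward; pixel columns grow to the right and rows downward; lengths in mm; the calibration is good to about 2 mm. A picture is of the moment at which its call begins: read the wrist's pose just before it. camera_info takes no time and is no camera call; for the wrist camera it gives the pose at the moment of the call.
- ctrl.finish_job(): hands the job in, once; it reports no verdict.
The state is a dict: "clock": time; "q": joint angles; "dq": joint speeds; "joint_torque": joint torques, N m; "eef_pos": TCP position; "orientation": TCP orientation; "wrist_force": force on the tool from outside, world axes, zero at the start; "ft_torque": the same for the moment, N m; "width": opening from 0.0 (shut) to 1.0 (fully open).
Only numpy, scipy, OpenCV 4.12 (cv2) and the standard library are available. Lean on these libraries where they do the work, as an engineer would, in place of code of your own. Each camera call takes 0.05 s, during which the arm holds its last target.

## Working session

There is one attempt and no reset: what is moved stays moved. The work goes in short steps, Python scripts to look and compute and a shell command to move; the robot and the scene stay as the last step left them, time stands still between calls to the robot, and variables do not carry over. Pictures are saved under pics/ and viewed, and the job is handed in when it is done.

```bash
ls; mkdir -p pics
python3 - <<'E'
from cell import ctrl
import cv2,numpy as np
print(ctrl.observe())
for n in ["scene","top","wrist"]:
    ci=ctrl.camera_info(n); print(n,ci)
    p,d=ctrl.capture(n)
    cv2.imwrite(f"pics/{n}0.png",p[:,:,::-1]); np.savez(f"pics/{n}0.npz",p=p,d=d,R=ci["R"],t=ci["t"])
E
```

```text
pics
{'clock': 0.0, 'q': array([ 1.01369967e+00,  1.81533490e-01,  1.60802637e+00, -5.96192201e-06,
        1.35381726e+00, -2.06307903e-01]), 'dq': array([-6.41904961e-04, -3.74735985e-04, -5.47801329e-05, -3.94824589e-04,
        1.92780726e-03,  9.03104948e-05]), 'joint_torque': array([-5.75592985e-04, -4.44891894e+01, -3.51321995e+01, -4.01569587e-04,
        9.68197652e-03,  7.96888060e-06]), 'eef_pos': array([197.27554575, 539.49574459, 230.37953775]), 'orientation': array([-3.29657247e-04,  1.74495771e-01,  9.84657519e-01, -8.29106796e-04]), 'wrist_force': array([-0.08656626, -1.12214193, -0.16779921]), 'ft_torque': array([ 0.0228942 , -0.02264144,  0.01373168]), 'width': 1.001456483850841}
scene {'vfov': 52.3317854274568, 'cx': 250.90653379842453, 'cy': 192.70079533863117, 'distortion': array([-0.00895714,  0.        ,  0.        ,  0.        ,  0.        ]), 'R': array([[ 0.86204522, -0.50650941,  0.01806267],
       [-0.37367508, -0.65923929, -0.65251091],
       [ 0.34241054,  0.55574434, -0.75756402]]), 't': array([-461.30483622,  155.68475304,  964.51294156])}
top {'vfov': 43.62034835365364, 'cx': 254.1864167630637, 'cy': 192.8969948214044, 'distortion': array([0.03020455, 0.        , 0.        , 0.        , 0.        ]), 'R': array([[-0.02303991, -0.99968612, -0.00983945],
       [-0.99279132,  0.02403672, -0.11742077],
       [ 0.11762042,  0.00706316, -0.99303351]]), 't': array([-100.13154645,  494.09015629,  998.08769338])}
wrist {'vfov': 59.620372094591005, 'cx': 254.2547573288546, 'cy': 191.10062646433872, 'distortion': array([-0.06678552,  0.        ,  0.        ,  0.        ,  0.        ]), 'R': array([[ 0.34347977,  0.93915877, -0.00156298],
       [ 0.89230616, -0.3258243 ,  0.31245518],
       [ 0.29293577, -0.10871669, -0.94993122]]), 't': array([-573.21609553,  -41.62130909,  380.98929918])}
```

View pics/scene0.png

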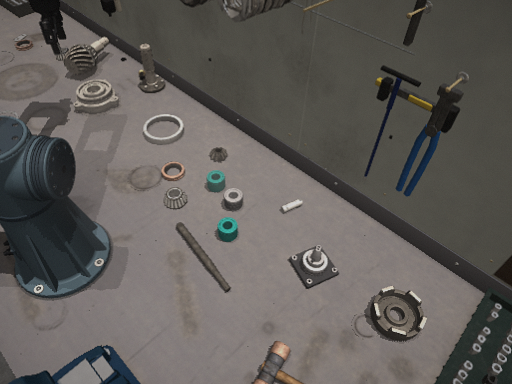

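View pics/top0.png

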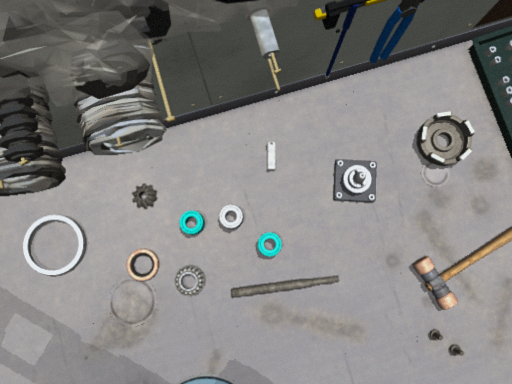

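View pics/wrist0.png

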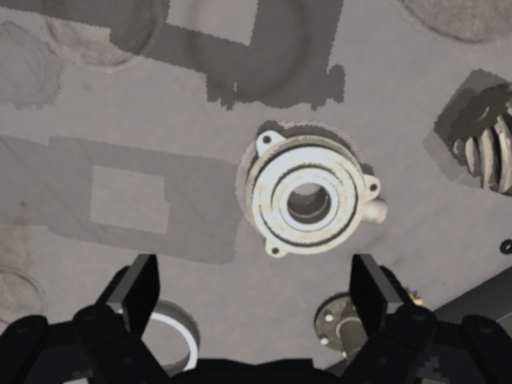

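The pictures show these candidates. In the top view, the grey-steel collar is at (231,217), with turquoise look-alikes at (192,222) and (269,244), a copper ring at (142,264) and a toothed bearing at (190,280). The fixture is at (356,180). The grey one at (231,217) fits: a plain steel cylinder that isn't turquoise. I'll confirm it in an enlarged crop and measure it.

```bash
cat > h.py <<'E'
from cell import ctrl
import cv2,numpy as np
def K(ci):
    f=192/np.tan(np.radians(ci["vfov"]/2)); return np.array([[f,0,ci["cx"]],[0,f,ci["cy"]],[0,0,1]])
def ray(ci,uv):
    n=cv2.undistortPoints(np.array(uv,float).reshape(-1,1,2),K(ci),np.array(ci["distortion"])).reshape(-1,2)
    d=np.c_[n,np.ones(len(n))]@ci["R"]; return -ci["R"].T@ci["t"],d
def plane(ci,uv,z):
    o,d=ray(ci,uv); return o+d*((z-o[2])/d[:,2])[:,None]
def proj(ci,X):
    return cv2.projectPoints(np.array(X,float).reshape(-1,1,3),cv2.Rodrigues(ci["R"])[0],ci["t"],K(ci),np.array(ci["distortion"]))[0].reshape(-1,2)
def cloud(ci,d):
    v,u=np.mgrid[:384,:512]; uv=np.c_[u.ravel(),v.ravel()].astype(float)
    o,r=ray(ci,uv); return (o+r*d.reshape(-1,1)).reshape(384,512,3)
E
python3 - <<'E'
from h import *
z=np.load("pics/top0.npz");p,d=z["p"],z["d"]
ci=ctrl.camera_info("top")
a=cv2.resize(p[180:260,170:300],None,fx=4,fy=4,interpolation=cv2.INTER_CUBIC)
b=cv2.resize(p[140:220,316:396],None,fx=4,fy=4,interpolation=cv2.INTER_CUBIC)
cv2.imwrite("pics/crop1.png",np.hstack([a[:320],b])[:,:,::-1][:, :800])
W=cloud(ci,d)
for nm,c,zz in [("collar",(231,217),40),("fix",(356,180),35),("shaft",(271,156),19),("gear",(145,196),26),("brg",(190,280),26)]:
    print(nm,plane(ci,[c],zz).round(1))
def top(c,r,lo,hi):
    m=np.zeros((384,512),bool);m[c[1]-r:c[1]+r,c[0]-r:c[0]+r]=1
    m&=(W[...,2]>lo)&(W[...,2]<hi); P=W[m]
    (x,y),R=cv2.minEnclosingCircle(P[:,:2].astype(np.float32)); print(len(P),x,y,R,P.mean(0),np.median(P[:,2]))
top((231,217),20,34,48)
top((356,180),25,30,41);top((356,180),25,60,95);top((271,156),20,12,30);top((145,196),20,12,40)
E
```

```text
collar [[440.4 -61.9  40. ]]
fix [[ 513.2 -328.8   35. ]]
shaft [[ 572.8 -150.2   19. ]]
gear [[490.9 122.6  26. ]]
brg [[311.   27.2  26. ]]
330 443.58367919921875 -61.059173583984375 25.071712493896484 [443.23710287 -61.38489908  38.77125494] 38.742951324209685
314 517.2603149414062 -331.57958984375 29.895076751708984 [ 515.73979791 -329.45282503   34.06819475] 33.95639764585917
89 516.97705078125 -331.4051513671875 10.875105857849121 [ 515.81054868 -329.56430201   72.87349424] 72.53421567749035
214 575.90869140625 -152.45098876953125 30.170148849487305 [ 575.53101876 -150.97496033   16.3923602 ] 16.5252795965647
315 494.8566589355469 128.15872192382812 27.28536605834961 [494.29926375 126.52910689  19.85053977] 20.259480978207193
```

View pics/crop1.png

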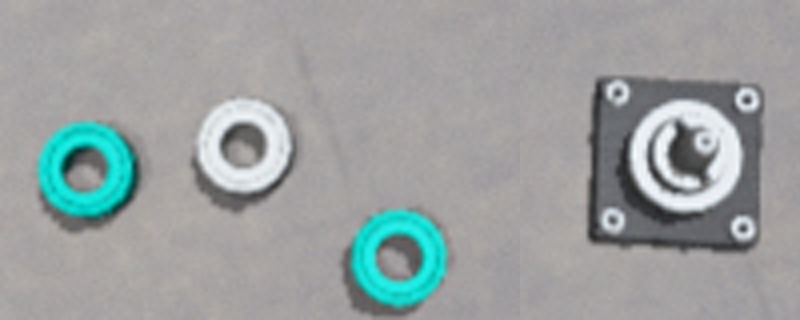

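The crop confirms it: the grey-white steel collar lies between the two turquoise ones, and the fixture is on the right with its pin visible next to the spindle. The collar is at about (443,-61) and the fixture at about (517,-331). I'll move over the collar with the jaws at a yaw of about -10°, which keeps them clear of the turquoise ones.

```bash
python3 -m inch '[{"travel":[0.03,-0.07,0],"turn":[0,0,-0.02]},{"travel":[0.08,-0.2,0],"turn":[0,0,-0.06]},{"travel":[0.14,-0.34,0],"turn":[0,0,-0.1]},{"travel":[0.2,-0.49,0],"turn":[0,0,-0.14]},{"travel":[0.26,-0.64,0],"turn":[0,0,-0.18]},{"travel":[0.32,-0.79,0],"turn":[0,0,-0.22]},{"travel":[0.38,-0.93,0],"turn":[0,0,-0.26]},{"travel":[0.41,-1,0],"turn":[0,0,-0.3]}]' -1 && python3 -m inch '[{"travel":[0.04,-0.1,0],"turn":[0,0,-0.02]},{"travel":[0.1,-0.25,0],"turn":[0,0,-0.05]},{"travel":[0.16,-0.4,0],"turn":[0,0,-0.08]},{"travel":[0.22,-0.55,0],"turn":[0,0,-0.11]},{"travel":[0.28,-0.7,0],"turn":[0,0,-0.13]},{"travel":[0.34,-0.84,0],"turn":[0,0,-0.14]},{"travel":[0.38,-0.94,0],"turn":[0,0,-0.14]},{"travel":[0.41,-1,0],"turn":[0,0,-0.144]}]'
python3 - <<'E'
from h import *
print(ctrl.observe()["eef_pos"],ctrl.observe()["q"])
ci=ctrl.camera_info("wrist");p,d=ctrl.capture("wrist")
cv2.imwrite("pics/w1.png",p[:,:,::-1])
W=cloud(ci,d); c=proj(ci,[443.4,-61.2,40])[0]; print(c, -ci["R"].T@ci["t"])
m=(W[...,2]>33)&(W[...,2]<48)&(np.hypot(W[...,0]-443,W[...,1]+61)<38)
P=W[m]; print(len(P),cv2.minEnclosingCircle(P[:,:2].astype(np.float32)),P.mean(0))
E
```

```text
clock: 0.95
eef_pos: [321.2, 237.3, 231.2]
orientation: [0.0, 0.605, 0.796, -0.0]
wrist_force: [-0.1, 0.1, -0.0]
width: 0.999
clock: 1.75
eef_pos: [444.0, -62.6, 231.1]
orientation: [0.0, 0.767, 0.642, -0.0]
wrist_force: [0.6, 0.8, -0.5]
width: 1.0
[443.98973656 -62.58543357 231.12244897] [-4.05626896e-01 -1.13259266e-01  1.91037610e+00 -3.56795567e-04
  1.34451213e+00 -2.27814017e-01]
[252.84997199 161.13826505] [458.45577038  15.25669531 374.60655923]
1470 ((443.7629699707031, -62.49440002441406), 25.440771102905273) [443.88518679 -61.41615091  40.1573032 ]
```

View pics/w1.png

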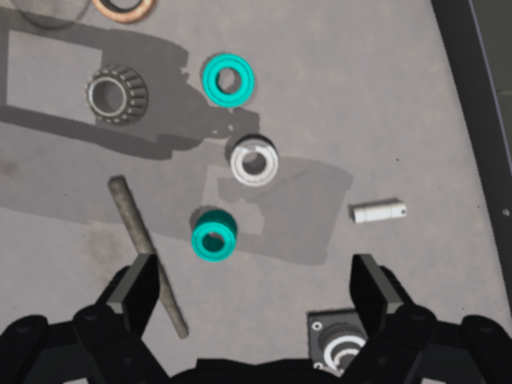

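The wrist view shows the steel collar at (254,161), with its centre at about (443.7,-61.6). That agrees with the top camera, and the space beside it is free for the fingers. I'll go down and grip.

```bash
python3 -m inch '[{"travel":[0,0.003,-0.06],"turn":[0,0,0]},{"travel":[0,0.003,-0.18],"turn":[0,0,0]},{"travel":[0,0.003,-0.32],"turn":[0,0,0]},{"travel":[0,0.003,-0.46],"turn":[0,0,0]},{"travel":[0,0.003,-0.58],"turn":[0,0,0]},{"travel":[0,0.003,-0.67],"turn":[0,0,0]},{"travel":[0,0.003,-0.72],"turn":[0,0,0]},{"travel":[0,0.003,-0.737],"turn":[0,0,0]}]' -1 && python3 -m inch '[{"travel":[0,0,0],"turn":[0,0,0]},{"travel":[0,0,0],"turn":[0,0,0]},{"travel":[0,0,0],"turn":[0,0,0]},{"travel":[0,0,0],"turn":[0,0,0]},{"travel":[0,0,0],"turn":[0,0,0]},{"travel":[0,0,0],"turn":[0,0,0]},{"travel":[0,0,0],"turn":[0,0,0]},{"travel":[0,0,0],"turn":[0,0,0]}]' 1 60
```

```text
clock: 2.6
eef_pos: [441.8, -58.0, 8.4]
orientation: [-0.002, 0.766, 0.643, -0.001]
wrist_force: [0.3, 0.3, -0.3]
width: 1.004
clock: 3.4
eef_pos: [444.5, -59.3, 11.7]
orientation: [0.001, 0.766, 0.643, 0.0]
wrist_force: [-3.1, 2.0, 6.2]
width: 0.569
```

```bash
python3 -m inch '[{"travel":[0,0,0.03],"turn":[0,0,0]},{"travel":[0,0,0.1],"turn":[0,0,0]},{"travel":[0,0,0.18],"turn":[0,0,0]},{"travel":[0,0,0.26],"turn":[0,0,0]},{"travel":[0,0,0.31],"turn":[0,0,0]},{"travel":[0.0,0,0.33],"turn":[0,0,0]},{"travel":[0,0,0.33],"turn":[0,0,0]},{"travel":[0,0,0.33],"turn":[0,0,0]}]' && python3 -m inch '[{"travel":[0.01,-0.05,0],"turn":[0,0,0]},{"travel":[0.04,-0.17,0],"turn":[0,0,0]},{"travel":[0.08,-0.33,0],"turn":[0,0,0]},{"travel":[0.12,-0.5,0],"turn":[0,0,0]},{"travel":[0.16,-0.67,0],"turn":[0,0,0]},{"travel":[0.2,-0.84,0],"turn":[0,0,0]},{"travel":[0.23,-0.95,0],"turn":[0,0,0]},{"travel":[0.243,-1,0],"turn":[0,0,0]}]' && python3 -m inch '[{"travel":[0,-0.05,0],"turn":[0,0,0]},{"travel":[0,-0.1,0],"turn":[0,0,0]},{"travel":[0,-0.1,0],"turn":[0,0,0]},{"travel":[0,-0.1,0],"turn":[0,0,0]},{"travel":[0,-0.1,0],"turn":[0,0,0]},{"travel":[0,-0.1,0],"turn":[0,0,0]},{"travel":[0,-0.1,0],"turn":[0,0,0]},{"travel":[0,-0.1,0],"turn":[0,0,0]}]'
python3 - <<'E'
from h import *
o=ctrl.observe();print(o["eef_pos"],o["q"],o["wrist_force"])
for n in["wrist","top"]:
    ci=ctrl.camera_info(n);p,d=ctrl.capture(n)
    cv2.imwrite(f"pics/{n}2.png",p[:,:,::-1]);np.savez(f"pics/{n}2.npz",p=p,d=d,**{k:ci[k] for k in ci})
    W=cloud(ci,d)
    r=np.hypot(W[...,0]-517,W[...,1]+331)
    for lo,hi,rr in [(31,39,38),(66,86,25),(50,62,14),(46,58,30)]:
        m=(W[...,2]>lo)&(W[...,2]<hi)&(r<rr);P=W[m]
        if len(P)>5:print(n,lo,len(P),cv2.minEnclosingCircle(P[:,:2].astype(np.float32)),P.mean(0))
E
```

```text
clock: 4.2
eef_pos: [443.2, -58.9, 108.8]
orientation: [-0.0, 0.766, 0.643, -0.0]
wrist_force: [-0.5, 0.7, -1.1]
width: 0.574
clock: 5.0
eef_pos: [516.0, -364.3, 107.9]
orientation: [0.0, 0.767, 0.641, -0.0]
wrist_force: [-0.3, 0.2, -2.8]
width: 0.573
clock: 5.8
eef_pos: [516.7, -388.7, 109.4]
orientation: [0.0, 0.766, 0.643, 0.0]
wrist_force: [0.4, 0.4, -1.8]
width: 0.571
[ 516.65524223 -388.6921809   109.39233007] [-8.28209924e-01  4.59377635e-01  1.50863494e+00 -2.08862177e-06
  1.17339625e+00 -6.53930170e-01] [ 0.35234396  0.44573866 -1.84536302]
wrist 31 3310 ((516.759521484375, -333.5736999511719), 30.20977783203125) [ 517.82017357 -331.52516724   35.75441456]
wrist 66 1116 ((517.0480346679688, -333.51080322265625), 10.67936897277832) [ 517.88341577 -332.17290461   76.73258835]
wrist 50 124 ((517.1390380859375, -331.420166015625), 13.970808982849121) [ 525.1635483  -327.74537386   54.24820469]
wrist 46 1992 ((517.0402221679688, -333.4601135253906), 20.021738052368164) [ 517.96994135 -331.85056683   48.49307133]
top 31 106 ((525.6838989257812, -324.8184814453125), 26.145721435546875) [ 531.15899339 -316.8809663    34.08480674]
top 46 26 ((524.3284912109375, -321.6640319824219), 14.286819458007812) [ 527.6561471  -322.00139667   48.4401799 ]
```

View pics/wrist2.png

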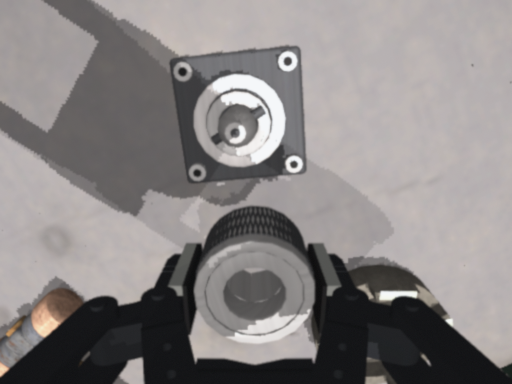

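View pics/top2.png

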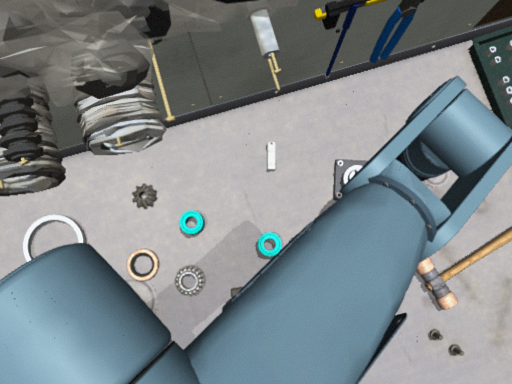

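The wrist view shows the fixture at (238,120), with the pin's dark ends at about (262,112) and (215,138). The held collar's upper face is at about (253,290). Next I'll measure the collar in the hand relative to the spindle with this same camera.

Run:
```python
from h import *
z=np.load("pics/wrist2.npz");ci={k:z[k] for k in z.files};p,d=z["p"],z["d"]
ci["vfov"]=float(ci["vfov"]);ci["cx"]=float(ci["cx"]);ci["cy"]=float(ci["cy"])
W=cloud(ci,d)
v,u=np.mgrid[:384,:512]
m=(np.hypot(u-254,v-290)<64)&(W[...,2]>110)
zz=W[m][:,2];h,e=np.histogram(zz,bins=np.arange(100,190,3));print(list(zip(e,h)))
zt=np.median(zz[(zz>130)&(zz<146)]);print("top",zt)
# bore edge & outer edge contour
m=((np.hypot(u-254,v-290)<64)&(abs(W[...,2]-zt)<4)).astype(np.uint8)
P=W[m>0];print(cv2.minEnclosingCircle(P[:,:2].astype(np.float32)),P.mean(0))
# pin ends
a=plane(ci,[[262,112],[215,138]],50);print(a, np.degrees(np.arctan2(*(a[0]-a[1])[[1,0]])))
s=np.array([[184,71],[288,61],[294,164],[197,173]]);S=plane(ci,s,18);print(S,S.mean(0))
big=cv2.resize(p[40:360,150:340],None,fx=3,fy=3,interpolation=cv2.INTER_CUBIC)
cv2.imwrite("pics/cr2a.png",big[:480,:,::-1]);cv2.imwrite("pics/cr2b.png",big[480:,:,::-1])
```

```text
[(np.int64(100), np.int64(0)), (np.int64(103), np.int64(0)), (np.int64(106), np.int64(0)), (np.int64(109), np.int64(114)), (np.int64(112), np.int64(173)), (np.int64(115), np.int64(204)), (np.int64(118), np.int64(206)), (np.int64(121), np.int64(239)), (np.int64(124), np.int64(341)), (np.int64(127), np.int64(548)), (np.int64(130), np.int64(773)), (np.int64(133), np.int64(716)), (np.int64(136), np.int64(7247)), (np.int64(139), np.int64(512)), (np.int64(142), np.int64(44)), (np.int64(145), np.int64(0)), (np.int64(148), np.int64(0)), (np.int64(151), np.int64(0)), (np.int64(154), np.int64(0)), (np.int64(157), np.int64(0)), (np.int64(160), np.int64(0)), (np.int64(163), np.int64(0)), (np.int64(166), np.int64(0)), (np.int64(169), np.int64(0)), (np.int64(172), np.int64(0)), (np.int64(175), np.int64(0)), (np.int64(178), np.int64(0)), (np.int64(181), np.int64(0)), (np.int64(184), np.int64(0))]
top 137.81731947718276
((516.5572509765625, -391.6341552734375), 26.40165138244629) [ 516.90526244 -389.61468214  137.78115006]
[[ 532.48944192 -328.67162903   50.        ]
 [ 501.80324604 -338.98729944   50.        ]] 18.58091897928749
[[ 486.0519157  -295.73709671   18.        ]
 [ 555.23734106 -301.65130549   18.        ]
 [ 549.3345339  -371.66015122   18.        ]
 [ 479.03340857 -366.07904307   18.        ]] [ 517.41429981 -333.78189912   18.        ]
```

View pics/cr2a.png

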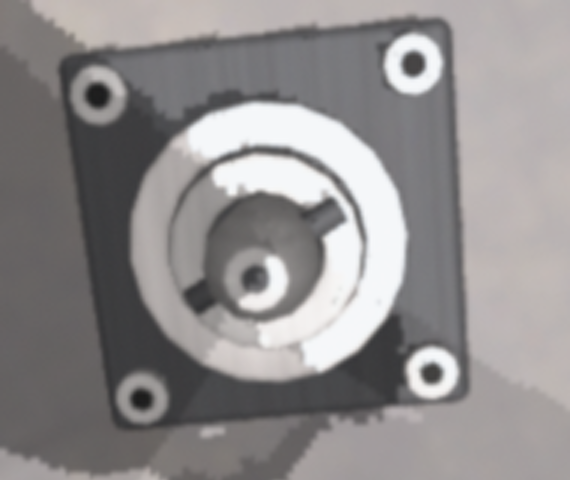

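View pics/cr2b.png

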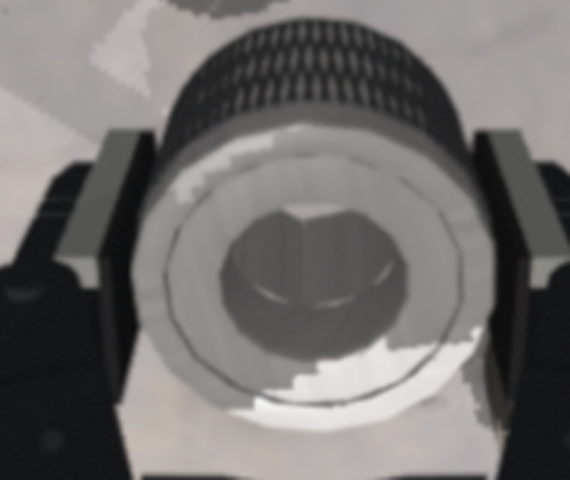

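Run:
```python
from h import *
z=np.load("pics/wrist2.npz");ci={k:z[k] for k in z.files};p,d=z["p"],z["d"]
for k in("vfov","cx","cy"):ci[k]=float(ci[k])
def circ(pts,zz):
    uv=np.array(pts)/3.+[150,200]-0.33; P=plane(ci,uv,zz)[:,:2]
    s=np.linalg.lstsq(np.c_[2*P,np.ones(len(P))],(P**2).sum(1),rcond=None)[0];print(s[:2],np.sqrt(s[2]+s[:2]@s[:2]))
circ([(222,275),(232,315),(270,350),(315,360),(365,345),(400,305),(408,270),(275,210),(240,235),(385,228)],138)
circ([(170,375),(240,417),(310,430),(390,415),(450,375),(135,300),(493,300)],138)
c=p[255:325,215:295];g=cv2.createCLAHE(4,(4,4)).apply(cv2.cvtColor(c,cv2.COLOR_RGB2GRAY))
cv2.imwrite("pics/bore.png",cv2.resize(g,None,fx=8,fy=8,interpolation=cv2.INTER_CUBIC))
```

```text
[ 516.87317617 -391.2313026 ] 12.507610522904352
[ 516.46773142 -391.83350222] 24.48984051560732
```

View pics/bore.png

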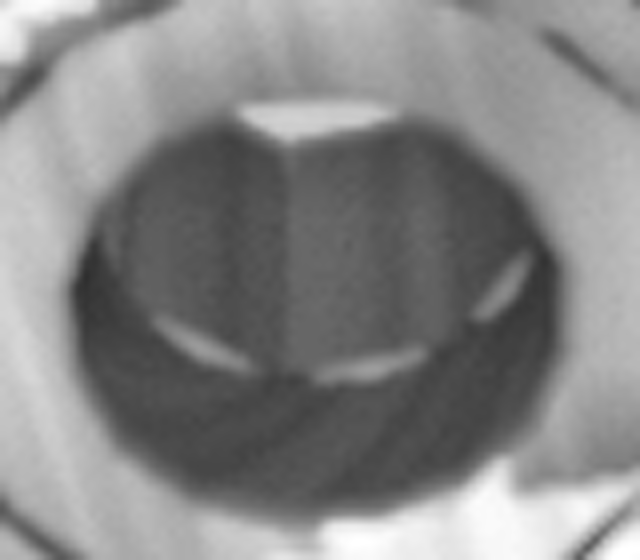

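The collar in the hand is at (516.8,-391.4) and the fixture axis at (517.0,-333.5), so the shift is +58 mm in y. The pin's yaw is about +18.6°. The keyway can't be read through the bore, so I'll search for it by turning.

```bash
python3 -m inch '[{"travel":[0,0.03,0],"turn":[0,0,0]},{"travel":[0,0.09,0],"turn":[0,0,0]},{"travel":[0,0.15,0],"turn":[0,0,0]},{"travel":[0.001,0.185,0],"turn":[0,0,0]},{"travel":[0.001,0.193,0],"turn":[0,0,0]},{"travel":[0.001,0.193,0],"turn":[0,0,0]},{"travel":[0.001,0.193,0],"turn":[0,0,0]},{"travel":[0.001,0.193,0],"turn":[0,0,0]}]' && python3 -m inch '[{"travel":[0,0,-0.015],"turn":[0,0,0]},{"travel":[0,0,-0.03],"turn":[0,0,0]},{"travel":[0,0,-0.045],"turn":[0,0,0]},{"travel":[0,0,-0.06],"turn":[0,0,0]},{"travel":[0,0,-0.07],"turn":[0,0,0]},{"travel":[0,0,-0.08],"turn":[0,0,0]},{"travel":[0,0,-0.09],"turn":[0,0,0]},{"travel":[0,0,-0.09],"turn":[0,0,0]}]'
python3 - <<'E'
from h import *
ci=ctrl.camera_info("wrist");p,d=ctrl.capture("wrist")
cv2.imwrite("pics/w3.png",cv2.resize(p[200:384,130:380],None,fx=3,fy=3)[:,:,::-1])
np.savez("pics/w3.npz",p=p,d=d,**ci)
E
```

```text
clock: 6.7
eef_pos: [516.8, -331.9, 109.3]
orientation: [0.0, 0.766, 0.642, -0.0]
wrist_force: [0.9, 0.5, -1.7]
width: 0.569
clock: 7.5
eef_pos: [516.6, -331.0, 81.7]
orientation: [-0.0, 0.766, 0.643, -0.0]
wrist_force: [0.3, 0.3, -1.4]
width: 0.567
```

View pics/w3.png

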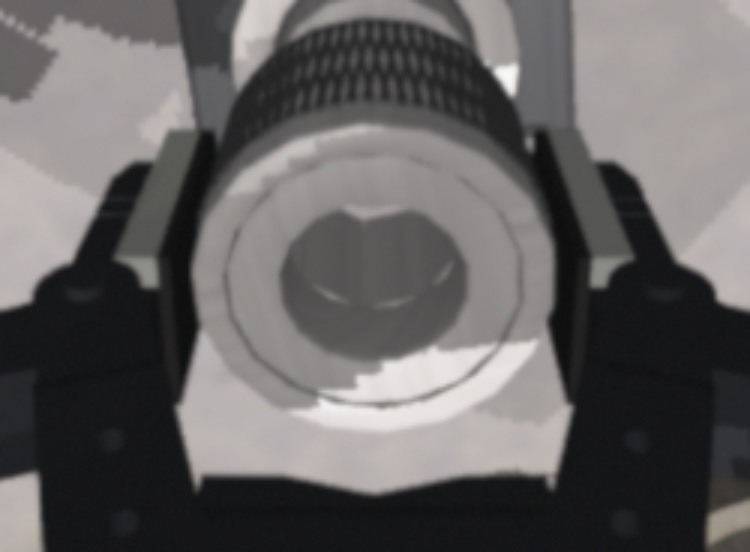

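The collar is on the taper with no side force. The bright gap deep in the bore, at the far side, suggests a keyway roughly perpendicular to the jaws (yaw about 80°), so I expect to turn about -61° to reach the pin. I'll turn -45° while lowering to just above the pin, and shift the TCP to make up for the collar sitting 2.7 mm off-centre in the grip.

```bash
python3 -m inch '[{"travel":[0.001,0,-0.01],"turn":[0,0,-0.03]},{"travel":[0.002,-0.001,-0.02],"turn":[0,0,-0.07]},{"travel":[0.003,-0.001,-0.03],"turn":[0,0,-0.11]},{"travel":[0.004,-0.002,-0.04],"turn":[0,0,-0.15]},{"travel":[0.005,-0.002,-0.05],"turn":[0,0,-0.19]},{"travel":[0.006,-0.003,-0.05],"turn":[0,0,-0.23]},{"travel":[0.006,-0.003,-0.05],"turn":[0,0,-0.25]},{"travel":[0.006,-0.003,-0.05],"turn":[0,0,-0.25]}]' && python3 -m inch '[{"travel":[0,0,-0.004],"turn":[0,0,0]},{"travel":[0,0,-0.008],"turn":[0,0,0]},{"travel":[0,0,-0.012],"turn":[0,0,0]},{"travel":[0,0,-0.016],"turn":[0,0,0]},{"travel":[0,0,-0.018],"turn":[0,0,0]},{"travel":[0,0,-0.018],"turn":[0,0,0]},{"travel":[0,0,-0.018],"turn":[0,0,0]},{"travel":[0,0,-0.018],"turn":[0,0,0]}]'
```

```text
clock: 8.35
eef_pos: [518.7, -332.2, 67.4]
orientation: [0.0, 0.954, 0.3, 0.0]
wrist_force: [-0.3, 0.0, -1.5]
width: 0.572
clock: 9.15
eef_pos: [518.8, -332.2, 63.3]
orientation: [0.0, 0.954, 0.301, 0.0]
wrist_force: [-3.7, 3.3, 10.0]
width: 0.573
```

The collar touches the pin with about 11 N, at TCP z 63.3. Now I'll turn onward slowly.

```bash
python3 -m inch '[{"travel":[0,0,0],"turn":[0,0,-0.015]},{"travel":[0,0,0],"turn":[0,0,-0.03]},{"travel":[0.001,-0.001,0],"turn":[0,0,-0.045]},{"travel":[0.001,-0.001,0],"turn":[0,0,-0.06]},{"travel":[0.001,-0.001,0],"turn":[0,0,-0.075]},{"travel":[0.002,-0.002,0],"turn":[0,0,-0.09]},{"travel":[0.002,-0.002,0],"turn":[0,0,-0.09]},{"travel":[0.002,-0.002,0],"turn":[0,0,-0.09]}]'
```

```text
clock: 9.95
eef_pos: [519.9, -333.6, 63.4]
orientation: [0.001, 0.987, 0.163, 0.001]
wrist_force: [-1.9, 1.1, 7.2]
width: 0.573
```

```bash
python3 -m inch '[{"travel":[0,0,-0.003],"turn":[0,0,-0.012]},{"travel":[0,0,-0.003],"turn":[0,0,-0.024]},{"travel":[0,0,-0.003],"turn":[0,0,-0.036]},{"travel":[0,0,-0.003],"turn":[0,0,-0.048]},{"travel":[0,0,-0.003],"turn":[0,0,-0.06]},{"travel":[0,0,-0.003],"turn":[0,0,-0.072]},{"travel":[0,0,-0.003],"turn":[0,0,-0.084]},{"travel":[0,0,-0.003],"turn":[0,0,-0.084]}]'
python3 - <<'E'
from h import *
o=ctrl.observe();print(o["ft_torque"],o["wrist_force"])
ci=ctrl.camera_info("wrist");p,d=ctrl.capture("wrist")
cv2.imwrite("pics/w4.png",cv2.resize(p[200:384,130:380],None,fx=3,fy=3)[:,:,::-1])
W=cloud(ci,d);v,u=np.mgrid[:384,:512]
zz=W[(np.hypot(u-254,v-290)<58)][:,2];h,e=np.histogram(zz,bins=np.arange(70,110,2));print(list(zip(e.tolist(),h.tolist())))
E
```

```text
clock: 10.75
eef_pos: [519.8, -334.1, 63.4]
orientation: [0.001, 0.999, 0.032, 0.001]
wrist_force: [-4.2, 0.9, 11.9]
width: 0.574
[0.17045473 0.7431444  0.00737508] [-4.20295343  0.92380996 11.88103348]
[(70, 81), (72, 121), (74, 155), (76, 191), (78, 205), (80, 262), (82, 601), (84, 256), (86, 385), (88, 394), (90, 3671), (92, 3669), (94, 6), (96, 0), (98, 0), (100, 0), (102, 0), (104, 0), (106, 0)]
```

View pics/w4.png

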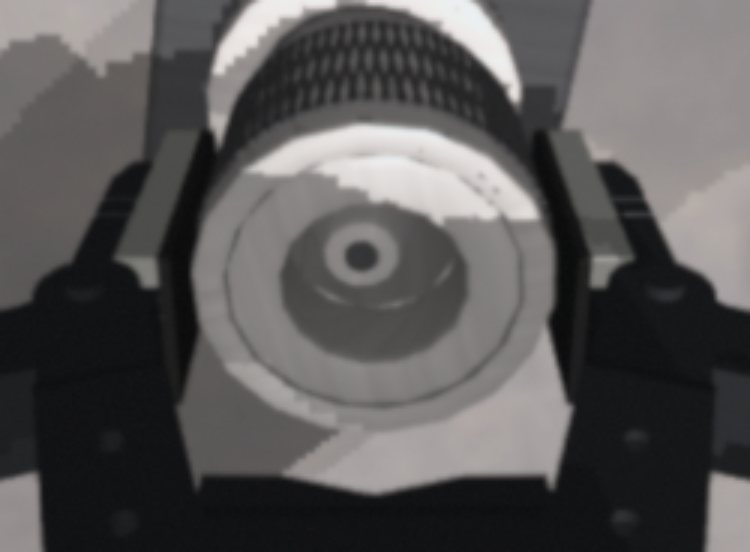

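Run:
```python
from h import *
ci=ctrl.camera_info("wrist")
def P(x,y):return np.array([130+x/3-.33,200+y/3-.33])
print("tip",plane(ci,[P(362,255)],82))
pts=[P(*q) for q in[(282,275),(292,315),(330,350),(375,360),(425,345),(460,305),(468,270),(335,210),(300,235),(445,228)]]
Q=plane(ci,pts,92.5)[:,:2]
s=np.linalg.lstsq(np.c_[2*Q,np.ones(len(Q))],(Q**2).sum(1),rcond=None)[0];print(s[:2],np.sqrt(s[2]+s[:2]@s[:2]))
print(ctrl.observe()["q"])
```

```text
tip [[ 516.37559795 -333.70493999   82.        ]]
[ 519.08132258 -335.31851485] 12.438825159252545
[-7.62515229e-01  4.64198823e-01  1.60966543e+00 -1.12871779e-03
  1.06491061e+00  7.44564817e-01]
```

In the picture the spindle tip is at (362,255) of the crop while the bore centre is at (375,285). So the collar is pushed about 2.5 mm to one side, because I over-compensated, and it is still resting on the pin at about 53 mm. I'll recentre it and sweep back slowly.

```bash
python3 -m inch '[{"travel":[-0.004,0.003,0],"turn":[0,0,0]},{"travel":[-0.009,0.006,0],"turn":[0,0,0]},{"travel":[-0.009,0.006,0],"turn":[0,0,0.01]},{"travel":[-0.009,0.006,0],"turn":[0,0,0.02]},{"travel":[-0.009,0.006,0],"turn":[0,0,0.03]},{"travel":[-0.009,0.006,0],"turn":[0,0,0.04]},{"travel":[-0.009,0.006,0],"turn":[0,0,0.05]},{"travel":[-0.009,0.006,0],"turn":[0,0,0.06]}]' && python3 -m inch '[{"travel":[0,0,0],"turn":[0,0,0.012]},{"travel":[0,0,0],"turn":[0,0,0.024]},{"travel":[0,0,0],"turn":[0,0,0.036]},{"travel":[0,0,0],"turn":[0,0,0.048]},{"travel":[0,0,0],"turn":[0,0,0.06]},{"travel":[0,0,0],"turn":[0,0,0.072]},{"travel":[0,0,0],"turn":[0,0,0.084]},{"travel":[0,0,0],"turn":[0,0,0.096]}]'
```

```text
clock: 11.6
eef_pos: [518.2, -332.3, 63.4]
orientation: [0.002, 0.992, 0.127, 0.002]
wrist_force: [-0.1, 0.6, 9.6]
width: 0.573
clock: 12.4
eef_pos: [518.1, -331.8, 63.1]
orientation: [0.001, 0.962, 0.274, 0.001]
wrist_force: [0.3, 3.1, 8.9]
width: 0.573
```

```bash
python3 -m inch '[{"travel":[0,0,0],"turn":[0,0,0.017]},{"travel":[-0.001,0,0],"turn":[0,0,0.034]},{"travel":[-0.001,0,0],"turn":[0,0,0.051]},{"travel":[-0.001,0.001,0],"turn":[0,0,0.068]},{"travel":[-0.002,0.001,0],"turn":[0,0,0.085]},{"travel":[-0.002,0.001,0],"turn":[0,0,0.102]},{"travel":[-0.002,0.001,0],"turn":[0,0,0.119]},{"travel":[-0.002,0.001,0],"turn":[0,0,0.136]}]' && python3 -m inch '[{"travel":[0,0,0],"turn":[0,0,0.017]},{"travel":[-0.001,0,0],"turn":[0,0,0.034]},{"travel":[-0.001,0,0],"turn":[0,0,0.051]},{"travel":[-0.001,0.001,0],"turn":[0,0,0.068]},{"travel":[-0.002,0.001,0],"turn":[0,0,0.085]},{"travel":[-0.002,0.001,0],"turn":[0,0,0.102]},{"travel":[-0.002,0.001,0],"turn":[0,0,0.119]},{"travel":[-0.002,0.001,0],"turn":[0,0,0.136]}]'
```

```text
clock: 13.2
eef_pos: [517.6, -332.0, 63.4]
orientation: [0.002, 0.881, 0.472, 0.001]
wrist_force: [-0.2, 0.4, 10.0]
width: 0.574
clock: 14.0
eef_pos: [517.6, -331.9, 63.2]
orientation: [0.003, 0.761, 0.648, 0.001]
wrist_force: [2.2, -0.5, 5.9]
width: 0.57
```

```bash
python3 -m inch '[{"travel":[0,0,0],"turn":[0,0,0.017]},{"travel":[-0.001,0,0],"turn":[0,0,0.034]},{"travel":[-0.001,0,0],"turn":[0,0,0.051]},{"travel":[-0.002,0.001,0],"turn":[0,0,0.068]},{"travel":[-0.002,0.001,0],"turn":[0,0,0.085]},{"travel":[-0.003,0.001,0],"turn":[0,0,0.102]},{"travel":[-0.003,0.001,0],"turn":[0,0,0.119]},{"travel":[-0.003,0.001,0],"turn":[0,0,0.136]}]' && python3 -m inch '[{"travel":[0,0,0],"turn":[0,0,0.017]},{"travel":[0,0,0],"turn":[0,0,0.034]},{"travel":[0,0,0],"turn":[0,0,0.051]},{"travel":[-0.001,0,0],"turn":[0,0,0.068]},{"travel":[-0.001,0,0],"turn":[0,0,0.085]},{"travel":[-0.001,0,0],"turn":[0,0,0.102]},{"travel":[-0.001,0,0],"turn":[0,0,0.119]},{"travel":[-0.001,0,0],"turn":[0,0,0.136]}]'
```

```text
clock: 14.8
eef_pos: [514.5, -330.3, 60.9]
orientation: [0.0, 0.606, 0.795, -0.0]
wrist_force: [-0.9, -1.4, -1.3]
width: 0.572
clock: 15.6
eef_pos: [514.9, -332.4, 63.4]
orientation: [0.002, 0.424, 0.906, -0.001]
wrist_force: [-2.3, -2.1, 9.3]
width: 0.572
```

At the end of the first of those calls (jaw yaw about 15°) the force fell to zero and z dropped to 60.9, so the keyway is there. The next call turned it back out again. I'll turn back and press down.

```bash
python3 -m inch '[{"travel":[0,0,0],"turn":[0,0,-0.03]},{"travel":[0.001,0,0],"turn":[0,0,-0.06]},{"travel":[0.001,0,0],"turn":[0,0,-0.09]},{"travel":[0.001,0.001,0],"turn":[0,0,-0.115]},{"travel":[0.001,0.001,0],"turn":[0,0,-0.125]},{"travel":[0.001,0.001,0],"turn":[0,0,-0.136]},{"travel":[0.001,0.001,0],"turn":[0,0,-0.136]},{"travel":[0.001,0.001,-0.003],"turn":[0,0,-0.136]}]'
```

```text
clock: 16.4
eef_pos: [514.8, -330.2, 60.3]
orientation: [0.001, 0.607, 0.795, -0.0]
wrist_force: [0.4, -1.7, -0.1]
width: 0.574
```

```bash
python3 -m inch '[{"travel":[0,0,-0.004],"turn":[0,0,0]},{"travel":[0,0,-0.008],"turn":[0,0,0]},{"travel":[0,0,-0.012],"turn":[0,0,0]},{"travel":[0,0,-0.016],"turn":[0,0,0]},{"travel":[0,0,-0.02],"turn":[0,0,0]},{"travel":[0,0,-0.023],"turn":[0,0,0]},{"travel":[0,0,-0.023],"turn":[0,0,0]},{"travel":[0,0,-0.023],"turn":[0,0,0]}]'
python3 - <<'E'
from h import *
ci=ctrl.camera_info("wrist");p,d=ctrl.capture("wrist")
cv2.imwrite("pics/w5.png",cv2.resize(p[200:384,130:380],None,fx=3,fy=3)[:,:,::-1])
E
```

```text
clock: 17.2
eef_pos: [514.7, -330.1, 53.3]
orientation: [0.001, 0.608, 0.794, -0.0]
wrist_force: [1.2, -2.6, 4.2]
width: 0.569
```

View pics/w5.png

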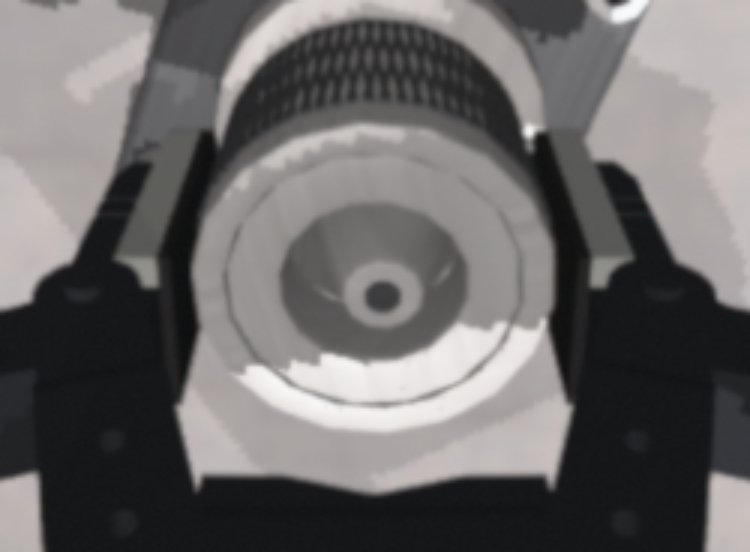

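The spring is now pushing back with about 5 N, and the tip at (382,295) is close to central in the bore. I'll press on until it's home.

```bash
python3 -m inch '[{"travel":[0,0,-0.004],"turn":[0,0,0]},{"travel":[0,0,-0.008],"turn":[0,0,0]},{"travel":[0,0,-0.012],"turn":[0,0,0]},{"travel":[0,0,-0.016],"turn":[0,0,0]},{"travel":[0,0,-0.02],"turn":[0,0,0]},{"travel":[0,0,-0.024],"turn":[0,0,0]},{"travel":[0,0,-0.026],"turn":[0,0,0]},{"travel":[0,0,-0.026],"turn":[0,0,0]}]' - 80
python3 -m inch '[{"travel":[0,0,-0.002],"turn":[0,0,0]},{"travel":[0,0,-0.004],"turn":[0,0,0]},{"travel":[0,0,-0.006],"turn":[0,0,0]},{"travel":[0,0,-0.006],"turn":[0,0,0]},{"travel":[0,0,-0.006],"turn":[0,0,0]},{"travel":[0,0,-0.006],"turn":[0,0,0]},{"travel":[0,0,-0.006],"turn":[0,0,0]},{"travel":[0,0,-0.006],"turn":[0,0,0]}]'
```

```text
clock: 18.05
eef_pos: [514.8, -330.3, 46.9]
orientation: [0.001, 0.607, 0.794, -0.0]
wrist_force: [-1.6, -0.6, 13.5]
width: 0.566
clock: 18.85
eef_pos: [514.9, -330.3, 46.8]
orientation: [0.001, 0.607, 0.794, -0.0]
wrist_force: [-6.6, 2.7, 26.4]
width: 0.568
```

z stopped at 46.8 while the force rose to 26 N, so it's on a hard stop. I'll check the height, centring and tilt of the collar.

Run:
```python
from h import *
for n in("wrist","scene"):
    ci=ctrl.camera_info(n);p,d=ctrl.capture(n);W=cloud(ci,d);v,u=np.mgrid[:384,:512]
    if n=="wrist":
        cv2.imwrite("pics/w6.png",cv2.resize(p[180:384,130:380],None,fx=2.9,fy=2.9)[:,:,::-1])
        r=np.hypot(u-254,v-290)
        m=(r<55)&(W[...,2]>68)&(W[...,2]<80);P=W[m];P=P[abs(P[:,2]-np.median(P[:,2]))<2]
        a=np.linalg.lstsq(np.c_[P[:,:2]-P[:,:2].mean(0),np.ones(len(P))],P[:,2],rcond=None)[0]
        print("top z",np.median(P[:,2]),"tilt",np.hypot(*a[:2]),cv2.minEnclosingCircle(P[:,:2].astype(np.float32)))
        R=W[(abs(W[...,2]-35)<3)&(np.hypot(W[...,0]-517,W[...,1]+333)<31)];print("rim",len(R),np.median(R[:,2]))
        T=W[(r<35)&(W[...,2]>79.5)];print("tip",len(T),T.mean(0),T[:,2].max())
    else:
        cv2.imwrite("pics/s6.png",cv2.resize(p[210:310,260:380],None,fx=5,fy=5,interpolation=cv2.INTER_CUBIC)[:,:,::-1])
print(ctrl.observe()["wrist_force"],ctrl.observe()["clock"])
```

```text
top z 75.4242359468786 tilt 0.00019527516704628784 ((515.6605834960938, -333.2138977050781), 25.216341018676758)
rim 1657 35.74030812215008
tip 760 [ 515.97044968 -330.15222823   84.76525549] 190.21769597207668
[-7.23170677  3.66134185 25.97183407] 18.95
```

View pics/w6.png

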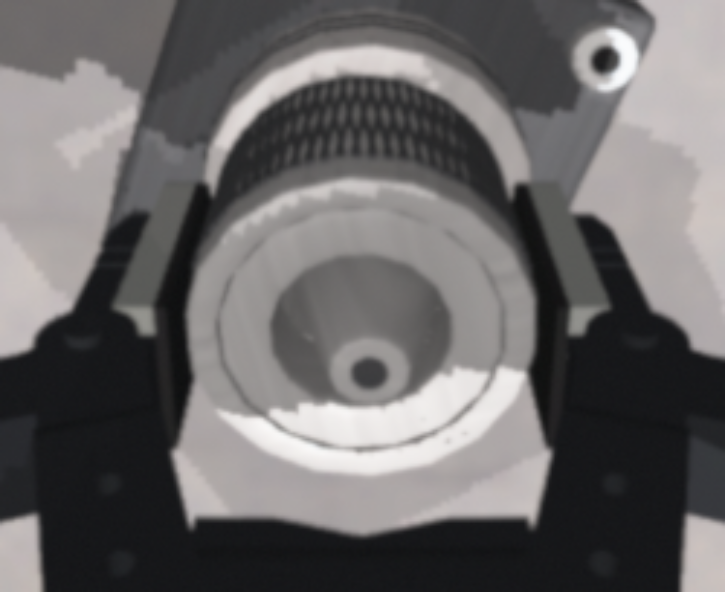

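View pics/s6.png

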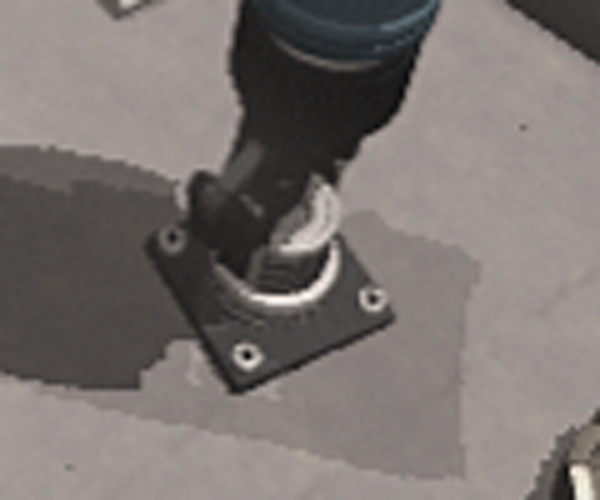

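The top of the collar is at 75.4 and the rim at 35.7, a difference of 39.7 against the collar's 40 mm height, so it's home. The tilt is about 0 and it's centred within the 1.5 mm clearance. One more holding call to check that it's steady, then I'll hand in.

```bash
python3 -m inch '[{"travel":[0,0,0],"turn":[0,0,0]},{"travel":[0,0,0],"turn":[0,0,0]},{"travel":[0,0,0],"turn":[0,0,0]},{"travel":[0,0,0],"turn":[0,0,0]},{"travel":[0,0,0],"turn":[0,0,0]},{"travel":[0,0,0],"turn":[0,0,0]},{"travel":[0,0,0],"turn":[0,0,0]},{"travel":[0,0,0],"turn":[0,0,0]}]' && python3 -c "
from cell import ctrl
print(ctrl.finish_job())"
```

```text
clock: 19.75
eef_pos: [514.9, -330.3, 46.8]
orientation: [0.001, 0.607, 0.794, -0.0]
wrist_force: [-7.0, 3.4, 27.0]
width: 0.566
the job is handed in; nothing more can be done
None
```

The steel collar is on the spindle with its keyway over the pin and pressed home on the housing rim. I handed the job in at 19.75 s with the gripper still holding it down.

**Last checks:**
- **Height:** the collar's top read 75.4 mm and the rim 35.7 mm, a difference of 39.7 mm against the collar's 40 mm height.
- **Tilt and centring:** tilt was about 0. The camera put the collar about 1.4 mm off the fixture axis, inside the 1.5 mm bore clearance and the 3 mm limit.
- **Hold:** over a final 0.8 s hold the tool did not move, pressing with a steady 27 N. The grip was set to 80 N, with about 8 N of side force left.

**What went wrong on the way:**
- My reading of the keyway direction through the bore was wrong.
- My first correction for the collar sitting off-centre in the grip was too large, and it pushed the collar about 2.5 mm to one side. I recentred it.
- The sweep turned through the keyway once and out the other side before I came back to it.

**Not measured:** I didn't measure the spring ring directly; I inferred its position from the collar's height and the hard stop. I also didn't re-measure the shaft and gear at the end, but no move came near them.

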